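# Hang the reference plaque and hold the paint sample in the viewing box

## Task

First hang the white-handled reference plaque by its hole on the peg of the red post and let go of it. Then lower the blue-handled sample plaque, blade first, through the slot in the roof of the grey viewing box and finish while still holding it there: upright, still, not forced against the slot, its painted patch centred in the height of the window and its handle clear above the slot. Leave the pink plaque, bottle, tin and jar where they stand.

Things in the scene. Friction and masses are not known exactly. Their poses are not given: they have to be found in the camera images.
- ref_handle (a point): Centre of the reference plaque's white handle, a block 20 (x) x 36 (y) x 50 mm (z), 135 mm above the table at the start; free room for fingers on its two x sides. Axes of every plaque: x through the blade's thickness, y across its width, z up; both faces are alike, so a half turn makes no difference.
- ref: The reference plaque (loose, about 0.1 kg); origin at the middle of its shoulder, the flat underside of the handle, 25 mm below the handle's centre. From the shoulder a flat blade 6 (x) x 50 (y) x 100 mm (z) goes down: upper 40 mm bare metal with a 24 mm round hole through it along x, lower 60 mm painted blue.
- ref_hole (a point): Centre of the 24 mm hole in the reference plaque's blade, 49 mm below the centre of its handle, same axes.
- sample_handle (a point): Centre of the sample plaque's blue handle, a block 20 (x) x 36 (y) x 50 mm (z), 135 mm above the table at the start; free room for fingers on its two x sides.
- sample: The sample plaque (loose, about 0.1 kg); origin at the middle of its shoulder, 25 mm below the handle's centre. Sized like the reference plaque, without hole: blade 6 x 50 x 100 mm, upper 40 mm bare metal, lower 60 mm painted blue.
- sample_patch (a point): Centre of the painted patch of the sample plaque, in the middle of the blade, 95 mm below the centre of its handle and 30 mm above the blade's lower end; same axes.
- rack: Fixed steel rack, 70 x 230 mm, origin under its middle, top 110 mm above the table. The three plaques hang upright in its three loose slots, shoulder on the rack's top, in a row along y at 75 mm pitch; which plaque is where varies. Take them out straight up.
- pink_handle (a point): Centre of the handle of the pink plaque (pink handle and patch, sized like the sample plaque), in the same rack; leave it there.
- peg (a point): Middle of the bare length of a round steel peg, 8 mm thick, 122 mm above the table. The peg points along -x, away from its red post, rising 8 degrees to its free end; it runs from the post's face, 28 mm away along +x, to the free end, 31 mm away along -x. y is sideways, z up. A plaque hangs well near this point, blade square to the peg.
- pegstand: Fixed stand of the peg, origin under the middle of its base plate (100 x 70 x 12 mm), 18 mm along +x from the peg's middle. Red post 16 x 28 mm, top 132 mm above the table.
- slot (a point): Centre of the slot in the viewing box's roof, at the roof's upper face, 125 mm above the table. Slot 8 mm wide (x), 52 mm long (y), straight through the 8 mm roof; blade thickness goes along x. A black collar on the roof, up to 133 mm above the table, flares outward by 6 mm on every side as a lead-in.
- viewbox: Fixed grey viewing box, 110 x 110 mm, roof 125 mm above the table; origin under its middle.
- window (a point): Centre of the inside behind the viewing windows, straight under the slot, 78 mm above the table; the open windows, on the box's -x and +x faces, span 53 to 103 mm above the table. The sample's patch centre belongs here; its shoulder is then 15 mm above the collar. Axes as the slot.
- bottle: Loose squeeze bottle with pink cap, 52 mm across, 150 mm high, origin at its foot; leave it.
- tin: Loose white paint tin, 80 mm across, 93 mm high, origin at its foot; leave it.
- jar: Loose clear jar of green paint with a black lid, 68 mm across, 67 mm high, origin at its foot; leave it.
Mind the look-alikes: they are no part of the job. Leave any yellow look-alike of the ref alone.

How it is judged:
On the way, in this order (a step that is already met when the one before it is completed fails the run):
1. the reference plaque hangs by its hole on the peg, let go and at rest (x of ref_hole in the frame of peg between -0.027 and 0.027 m and y of ref_hole in the frame of peg between -0.012 and 0.012 m and z of ref_hole in the frame of peg between -0.018 and 0.001 m and angle between the x axis of ref_hole and the x axis of peg, either way round below 0.4 rad and angle between ref_hole's own z axis and vertical below 0.35 rad and contact force between ref and the fingers below 0.1 N and linear speed of ref below 0.05 m/s and contact force between ref and pegstand above 0.2 N), for 0.3 s.
2. the sample plaque's blade is inside the slot with its patch at the window, held by the fingers (x of sample_patch in the frame of window between -0.005 and 0.005 m and y of sample_patch in the frame of window between -0.005 and 0.005 m and z of sample_patch in the frame of window between -0.008 and 0.008 m and angle between the x axis of sample_patch and the x axis of window, either way round below 0.12 rad and angle between sample_patch's own z axis and vertical below 0.1 rad and contact force between sample and the fingers above 1 N and contact force between sample and viewbox below 12 N and linear speed of sample below 0.03 m/s), for 0.3 s.
At the end, for the whole second after the job is handed in: Reference hangs by its hole on the peg, untouched, at rest, within 27 mm of the peg's middle. Sample gripped and still, patch centre within 8 mm in height and 5 mm sideways of the window's centre, upright within 0.1 rad, square to the slot within 0.12 rad, under 12 N on the box (all of step 1 and all of step 2); the arm keeps its last pose, push and grip.
It fails at once if the pink plaque is pushed more than 25 mm or tipped over (distance of pink_handle from where it was at the start of the episode above 0.025 m or angle between pink_handle's own z axis and vertical above 0.3 rad).
It fails at once if the bottle is pushed more than 25 mm or tipped over (distance of bottle from where it was at the start of the episode above 0.025 m or angle between bottle's own z axis and vertical above 0.3 rad).
It fails at once if the tin is pushed more than 25 mm or tipped over (distance of tin from where it was at the start of the episode above 0.025 m or angle between tin's own z axis and vertical above 0.3 rad).
It fails at once if the jar is pushed more than 25 mm or tipped over (distance of jar from where it was at the start of the episode above 0.025 m or angle between jar's own z axis and vertical above 0.3 rad).
It also fails if it takes over 72 s, if anything falls off the work surface, if the arm or the gripper's body presses on something with over 40 N, if the wrist force passes 120 N, or if a joint passes its speed limit or range.

## Robot

A 6-joint arm with a two-finger parallel gripper is mounted at the origin on the work surface. World frame = base frame: x ahead of the robot, y to its left, z up, the work surface at z = 0. Lengths are in m, angles in rad, forces in N, time in s.
With the tool pointing down it reaches from about 0.35 to 0.85 m from the base axis. Payload 8.1 kg.
Tool frame: the origin (TCP) lies between the finger pads; the fingertips stand tips_ahead ahead of it and the grasp point (between the pads) lies 8 mm behind it (tips_ahead is the distance from the TCP to the fingertips, in m); z points along the fingers, x is the direction in which the jaws open and shut, and the axes are right-handed (so a half turn about z gives the same grasp; the last joint's range is limited). The gripper opens to 93 mm and grips with 3 to 60 N. Pads are 15 mm wide; open, the fingers measure 128 mm over their backs; the gripper's body (75 mm by 188 mm) begins 65 mm behind the grasp point.
Start: joints at [-1.393, 0.13, 1.488, -0, 1.523, -0.085], TCP at [0.156, -0.579, 0.23] pointing down, gripper open.
Joint ranges: [-2.96, 2.96], [-0.89, 2.26], [0.02, 2.5], [-1.34, 4.48], [0, 2.73], [-2.66, 2.66]. Speed limits (rad/s): [2.39, 2.39, 2.79, 3.14, 3.14, 3.14].

## Interface

Orientations are given as a rotation vector (axis times angle).
In Python, from plant import * gives the robot as it stands.
- The arm moves only by the tool play_rows, never from a script. Its argument "increments" is a list that holds one entry, the list of rows, each a list of 4 numbers: the shift along the tool's x, y, z in cm, then the turn about the tool's z in rad. A call has 1 to 5 rows; each row is the pose to reach, as a shift and turn from the pose measured when the call began, along the tool's axes at that moment; what a row does not reach only later rows make up. A row lasts 1/10 s, in which the tool goes at most 50 mm and 8.59 degrees, less where a joint would pass 70% of its speed; a pose out of reach is approached as far as the arm can. A call with a gripper value outside its range is refused whole. "jaw" is the finger opening in cm, from 0 to 9.3, set as the call begins (left out, the last holds). The fingers move at their own pace and stop on an object; "squeeze" is the grip in N (left out, the last holds). Time passes only in rows, so rows that repeat a pose let the fingers close. It gives the time, the measured TCP pose, the force and the opening at its end, in the units of the state.
- read_state(): the state, without advancing time (a new reading comes with each control period).
- read_camera(name): name is "scene" or "top"; returns (picture, depth): 480x640x3 uint8, blue, green, red; 480x640 float32, m along the optical axis (not along the pixel's ray), 0 where there is no reading.
- camera_params(name): a dict with "K" (3x3 intrinsics, pixels), "eye" and "orientation" of the camera in the world. Camera axes: x right, y up, looking along -z (the intrinsics and any distortion apply to the point x, -y, -z); pixel columns grow to the right and rows downward; lengths in m; the calibration is good to about 2 mm. A picture is of the moment at which its call begins. camera_params takes no time and is no camera call.
- close_job(): hands the job in, once; it reports no verdict.
The state is a dict: "t": time; "q": joint angles; "dq": joint speeds; "joint_torque": joint torques, N m; "tool_pos": TCP position; "orientation": TCP orientation; "force": force on the tool from outside, world axes, zero at the start; "wrist_torque": the same for the moment, N m; "opening": finger opening in m.
Only numpy, scipy, OpenCV 4.12 (cv2) and the standard library are available. Lean on these libraries where they do the work, as an engineer would, in place of code of your own. Each camera call takes 0.05 s, during which the arm holds its last target.

## Working session

There is one attempt and no reset: what is moved stays moved. The work goes in short steps, Python scripts to look and compute and a tool call to move; the robot and the scene stay as the last step left them, time stands still between calls to the robot, and variables do not carry over. Pictures are saved under pics/ and viewed, and the job is handed in when it is done.

Besides the shell and the picture viewer there is one more tool, called after ">>>" as name(argument=value, ...) on one line, values as JSON. play_rows: Moves the arm, as the interface text tells. Its arguments: {"type":"object","properties":{"increments":{"type":"array"},"jaw":{"type":"number"},"squeeze":{"type":"number"}},"required":["increments"]}

```bash
mkdir -p pics; ls; python3 - <<'E'
from plant import *
import cv2, numpy as np
print(read_state())
for n in ("scene","top"):
    p,d=read_camera(n); cv2.imwrite(f"pics/{n}0.png",p); np.save(f"pics/{n}0.npy",d); np.save(f"pics/{n}0c.npy",p)
    print(n,camera_params(n))
E
```

```text
pics
{'t': 0.0, 'q': array([-1.39339764e+00,  1.31141144e-01,  1.48927470e+00,  5.99857863e-07,
        1.52299645e+00, -8.54139013e-02]), 'dq': array([-3.60703875e-05, -4.64741140e-04,  1.11889943e-03, -6.50403682e-04,
        4.28267380e-04,  6.82078796e-04]), 'joint_torque': array([-1.05027168e-03, -5.59857774e+01, -4.91758668e+01,  7.64900562e-02,
        3.55262915e-02, -1.63917980e-04]), 'tool_pos': array([ 0.15579538, -0.57885365,  0.2286019 ]), 'orientation': array([-2.49238747e+00,  1.91047093e+00,  2.11044164e-03]), 'force': array([ 0.23371592,  0.66565582, -0.94667248]), 'wrist_torque': array([-0.00708625, -0.00553638, -0.06868125]), 'opening': 0.09296630883144334}
scene {'K': array([[436.51627891,   0.        , 312.97254433],
       [  0.        , 436.51627891, 238.57772329],
       [  0.        ,   0.        ,   1.        ]]), 'eye': array([1.2285433 , 0.1500143 , 0.57126914]), 'orientation': array([0.67184025, 0.82017259, 1.64487828])}
top {'K': array([[489.83695477,   0.        , 319.17396381],
       [  0.        , 489.83695477, 239.97257423],
       [  0.        ,   0.        ,   1.        ]]), 'eye': array([0.58431415, 0.02874469, 1.05155022]), 'orientation': array([ 0.04440331, -0.07759807, -1.59901238])}
```

View pics/scene0.png

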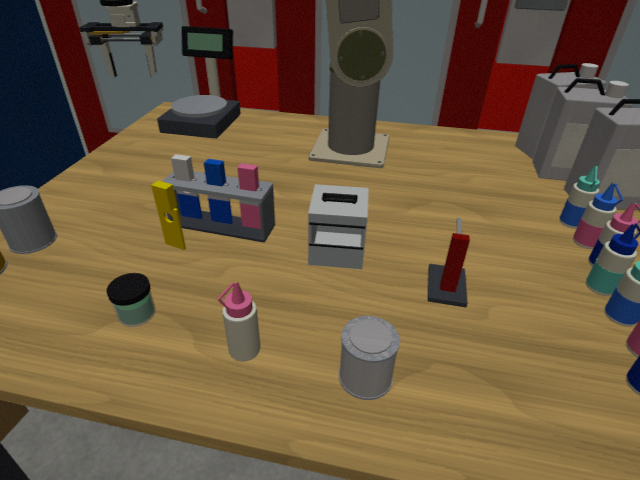

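View pics/top0.png

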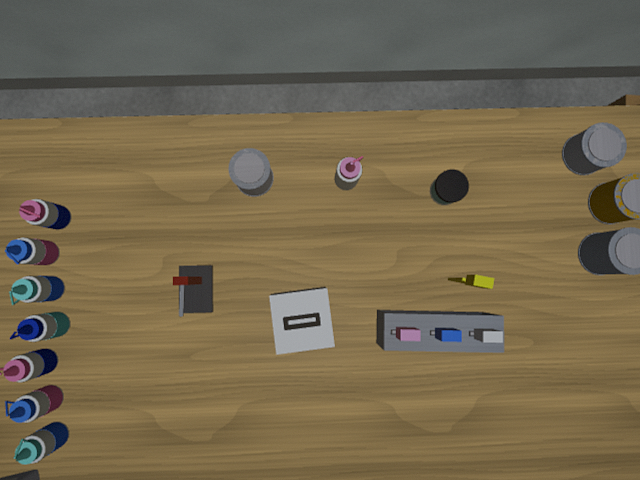

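The scene view shows the rack with white (182,167), blue (214,172) and pink (248,178) handles. The yellow look-alike stands loose at (168,215). The box slot is at (340,198) and the red post at (455,262). In the top view the matching pixels are white (489,337), blue (452,335), pink (410,334), yellow (478,281), slot (301,321) and peg (181,300). I'll measure these next.

```bash
cat > h.py <<'E'
import cv2, numpy as np
from scipy.spatial.transform import Rotation as R
from plant import camera_params
def ray(n,uv):
    c=camera_params(n); K=c["K"]; uv=np.atleast_2d(uv).astype(float)
    d=np.c_[(uv[:,0]-K[0,2])/K[0,0],-(uv[:,1]-K[1,2])/K[1,1],-np.ones(len(uv))]
    return np.array(c["eye"]),R.from_rotvec(c["orientation"]).apply(d)
def onz(n,uv,z):
    e,d=ray(n,uv); return e+d*((z-e[2])/d[:,2])[:,None]
def cloud(n,depth,mask):
    v,u=np.nonzero(mask&(depth>0)); e,d=ray(n,np.c_[u,v])
    return e+d*depth[v,u][:,None],np.c_[u,v]
def rect(xy):
    (c,s,a)=cv2.minAreaRect((np.asarray(xy)*1000).astype(np.float32))
    return np.round(c,1),np.round(s,1),round(a,2)
def proj(n,P):
    c=camera_params(n);K=c["K"];q=R.from_rotvec(c["orientation"]).inv().apply(np.atleast_2d(P)-c["eye"])
    return np.c_[K[0,0]*q[:,0]/-q[:,2]+K[0,2],K[1,1]*-q[:,1]/-q[:,2]+K[1,2]]
E
python3 - <<'E'
from h import *
p=np.load("pics/top0c.npy");d=np.load("pics/top0.npy")
hsv=cv2.cvtColor(p,cv2.COLOR_BGR2HSV)
full=np.ones(d.shape,bool)
P=np.full(d.shape+(3,),np.nan); pts,uv=cloud("top",d,full); P[uv[:,1],uv[:,0]]=pts
np.save("pics/P.npy",P)
for n,(u0,v0,u1,v1) in dict(pink=(396,322,424,346),blue=(438,322,464,346),white=(475,322,506,348),yellow=(440,265,500,300)).items():
    Q=P[v0:v1,u0:u1]; z=Q[...,2]; zm=np.nanmax(z)
    m=(z>0.15); v,u=np.nonzero(m)
    if len(u)<5: print(n,zm);continue
    w=onz("top",np.c_[u+u0,v+v0],0.160)
    print(n,"zmax",zm,np.nanmedian(z[m]),"pix",u.mean()+u0,v.mean()+v0,"n",len(u),rect(w[:,:2]), w.mean(0))
Q=P[280:365,260:345];z=Q[...,2]
for lo,hi in((.118,.129),(.129,.14)):
    m=(z>lo)&(z<hi);print("box",lo,m.sum(),rect(Q[m][:,:2]),np.median(z[m]))
Q=P[300:362,370:510];z=Q[...,2];m=(z>.1)&(z<.12);print("rack",rect(Q[m][:,:2]),np.median(z[m]))
Q=P[255:325,165:220];z=Q[...,2]
for lo,hi in((.006,.02),(.1,.14)):
    m=(z>lo)&(z<hi);print("peg",lo,m.sum(),rect(Q[m][:,:2]),np.median(z[m]))
big=lambda n,u0,v0,u1,v1,k:cv2.imwrite(f"pics/{n}.png",cv2.resize(p[v0:v1,u0:u1],None,fx=k,fy=k,interpolation=cv2.INTER_NEAREST))
a=cv2.resize(p[255:325,160:225],(520,560),interpolation=cv2.INTER_NEAREST)
b=cv2.resize(p[285:360,265:340],(280,280),interpolation=cv2.INTER_NEAREST)
c=cv2.resize(p[300:355,430:510],(280,280*55//80),interpolation=cv2.INTER_NEAREST)
im=np.zeros((560,800,3),np.uint8);im[:,:520]=a;im[:280,520:]=b;im[280:280+c.shape[0],520:]=c
cv2.imwrite("pics/crop1.png",im)
s=np.load("pics/scene0c.npy")
cv2.imwrite("pics/crop2.png",np.hstack([cv2.resize(s[140:250,145:285],(420,330),interpolation=cv2.INTER_NEAREST),cv2.resize(s[205:315,415:485],(210,330),interpolation=cv2.INTER_NEAREST)]))
E
```

```text
pink zmax 0.16407018071753665 0.15987260913988088 pix 410.22727272727275 334.27272727272725 n 242 (array([ 477.4, -149.9]), array([36.5, 19.6]), 88.14) [ 0.47778118 -0.1503324   0.16      ]
blue zmax 0.164128133473887 0.15987905654771895 pix 450.8200836820084 334.7991631799163 n 239 (array([ 475. , -224.3]), array([36.7, 19.7]), 88.14) [ 0.47447052 -0.22394546  0.16      ]
white zmax 0.16393632693395677 0.15971213156453767 pix 491.76305220883535 335.61044176706827 n 249 (array([ 470.8, -298. ]), array([38.6, 19.7]), 88.14) [ 0.47062019 -0.29839705  0.16      ]
yellow zmax 0.15367341342234153 0.1511125451112597 pix 484.2135922330097 280.6796116504854 n 103 (array([ 569.7, -289.5]), array([34.9, 19.3]), 78.03) [ 0.57005936 -0.2902091   0.16      ]
box 0.118 3099 (array([506. ,  45.3]), array([110.2, 110.1]), 5.61) 0.1249862175789842
box 0.129 260 (array([513.5,  44.5]), array([ 86.2, 103.5]), 0.54) 0.13149479146264098
rack (array([ 473.8, -225.9]), array([232.2,  70.4]), 87.04) 0.1099318400240466
peg 0.006 1301 (array([570., 269.]), array([70.6, 99.3]), 89.26) 0.011832907394229153
peg 0.1 303 (array([559.3, 269.6]), array([28.8, 72.4]), 88.54) 0.128948956704507
```

View pics/crop1.png

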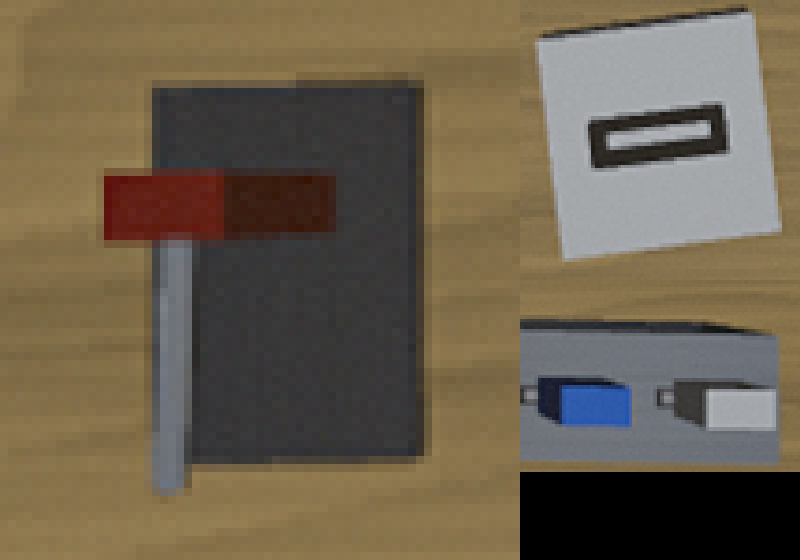

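View pics/crop2.png

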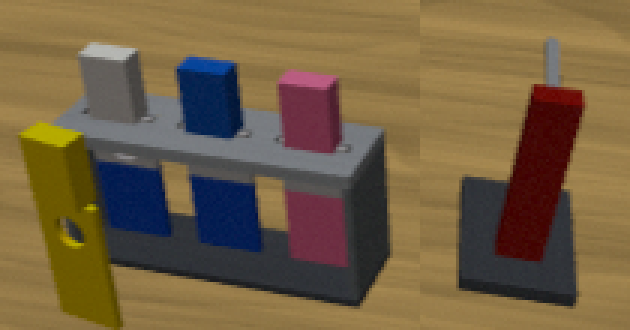

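```bash
python3 - <<'E'
from h import *
import plant; print([k for k in dir(plant) if not k.startswith('_')])
p=np.load("pics/top0c.npy");P=np.load("pics/P.npy")
g=cv2.cvtColor(p,cv2.COLOR_BGR2GRAY)
# collar
sub=g[310:334,278:326];m=(sub<110).astype(np.uint8)
cs,_=cv2.findContours(m,cv2.RETR_EXTERNAL,cv2.CHAIN_APPROX_NONE);c=max(cs,key=cv2.contourArea)
f=np.zeros_like(m);cv2.drawContours(f,[c],-1,1,-1);v,u=np.nonzero(f)
print("collar outer px",cv2.minAreaRect(np.c_[u+278,v+310].astype(np.float32)))
for z in(.125,.133):
    w=onz("top",np.c_[u+278,v+310],z);print("outer",z,rect(w[:,:2]),w.mean(0))
i=(f>0)&(m==0);v,u=np.nonzero(i)
for z in(.125,.133,.117):
    w=onz("top",np.c_[u+278,v+310],z);print("inner",z,rect(w[:,:2]),w.mean(0))
# peg
for (v0,v1,z) in((287,290,.1185),(299,302,.122),(311,314,.1255)):
    s=p[v0:v1,176:188].astype(int).mean(0); print(v0,s.astype(int).tolist())
Q=P[284:320,176:188];m=(Q[...,2]>.1);pts=Q[m];
c=pts.mean(0);dv=np.linalg.svd(pts-c)[2][0];print("peg axis",c,dv,"yaw",np.degrees(np.arctan2(dv[1],dv[0])),"x range",pts[:,0].min(),pts[:,0].max(),np.polyfit(pts[:,0],pts[:,2],1),np.polyfit(pts[:,0],pts[:,1],1))
Q=P[255:325,165:220].reshape(-1,3);m=(Q[:,2]>.13)&(Q[:,2]<.134);print("post top",rect(Q[m][:,:2]),m.sum())
E
```

```text
['IKError', 'camera_params', 'close_job', 'read_camera', 'read_state', 'tips_ahead']
collar outer px ((301.4017639160156, 321.01312255859375), (12.952043533325195, 36.741512298583984), 82.40535736083984)
outer 0.125 (array([504.7,  46. ]), array([24. , 68.7]), 5.69) [0.50468061 0.04599186 0.125     ]
outer 0.133 (array([505.4,  45.8]), array([23.8, 68.1]), 5.69) [0.50536818 0.04584294 0.133     ]
inner 0.125 (array([505.6,  45.7]), array([ 8. , 51.3]), 5.71) [0.50563139 0.04575804 0.125     ]
inner 0.133 (array([506.3,  45.6]), array([ 7.9, 50.8]), 5.71) [0.50631076 0.04561115 0.133     ]
inner 0.117 (array([505. ,  45.9]), array([ 8. , 51.7]), 5.71) [0.50495203 0.04590494 0.117     ]
287 [[72, 111, 132], [73, 113, 135], [67, 101, 120], [67, 68, 68], [108, 102, 98], [123, 116, 112], [124, 119, 116], [113, 108, 105], [55, 56, 55], [51, 50, 51], [56, 54, 55], [54, 54, 54]]
299 [[73, 112, 132], [74, 115, 135], [62, 97, 117], [80, 76, 75], [125, 117, 112], [120, 114, 111], [121, 116, 113], [100, 100, 98], [41, 42, 43], [53, 53, 53], [56, 54, 56], [55, 55, 54]]
311 [[75, 115, 137], [74, 117, 139], [84, 113, 131], [112, 108, 106], [121, 113, 108], [122, 116, 112], [113, 106, 103], [65, 70, 72], [57, 67, 76], [61, 70, 76], [60, 69, 75], [61, 71, 76]]
peg axis [0.55293916 0.26879447 0.12573923] [-0.99666075  0.01298158  0.08061527] yaw 179.25376033969982 x range 0.5230333596436813 0.5807989464127694 [-0.07823957  0.16900095] [-0.0127412   0.27583959]
post top (array([560.3, 269.3]), array([28.4, 70.4]), 88.86) 120
```

```bash
cat >> h.py <<'E'
def state():
    from plant import read_state
    s=read_state(); return s
def go(pos,yawdeg):
    """tool shift (cm) and turn to bring TCP to pos with jaw axis (tool x, mod 180) at world yaw"""
    s=state(); Rt=R.from_rotvec(s["orientation"]); x=Rt.apply([1,0,0]); z=Rt.apply([0,0,1])
    yaw=np.degrees(np.arctan2(x[1],x[0])); dy=(yawdeg-yaw+90)%180-90
    sh=Rt.inv().apply(np.array(pos)-s["tool_pos"])*100
    print("t %.2f"%s["t"],"tcp",np.round(s["tool_pos"],4),"yaw %.2f"%yaw,"zaxis",np.round(z,4),"open %.4f"%s["opening"],"F",np.round(s["force"],1),"q6 %.2f"%s["q"][5])
    print("  -> shift cm",np.round(sh,2),"turn",round(np.radians(dy)*np.sign(z[2])*1,4))
E
python3 - <<'E'
from h import *
import plant; print(plant.tips_ahead)
go((.4705,-.2985,.23),-2.8); go((.4705,-.2985,.127),-2.8)
E
```

```text
0.011
t 0.10 tcp [ 0.1558 -0.5789  0.2287] yaw -74.94 zaxis [-3.0e-04  1.6e-03 -1.0e+00] open 0.0928 F [ 0.2 -0.7  0.6] q6 -0.09
  -> shift cm [-18.9  -37.67  -0.09] turn -1.2591
t 0.10 tcp [ 0.1558 -0.5789  0.2287] yaw -74.94 zaxis [-3.0e-04  1.6e-03 -1.0e+00] open 0.0928 F [ 0.2 -0.7  0.6] q6 -0.09
  -> shift cm [-18.89 -37.67  10.21] turn -1.2591
```

>>> play_rows(increments=[[[-4,-8,0,-0.14],[-8,-16,0,-0.28],[-11,-22,0,-0.42],[-14,-28,0,-0.56],[-15,-30,0,-0.7]]], jaw=6)

```text
t: 0.6
tool_pos: [0.3435, -0.4113, 0.2286]
orientation: [-2.998, 0.932, 0.002]
force: [0.1, 0.1, 0.6]
opening: 0.0612
```

```bash
python3 -c "
from h import *
go((.4705,-.2985,.23),-2.8)"
```

```text
t 0.60 tcp [ 0.3435 -0.4113  0.2286] yaw -34.53 zaxis [-5.0e-04  2.1e-03 -1.0e+00] open 0.0612 F [0.1 0.1 0.6] q6 -0.37
  -> shift cm [  4.07 -16.49  -0.12] turn -0.5537
```

>>> play_rows(increments=[[[1.2,-4.5,0,-0.14],[2.4,-9,0,-0.28],[3.6,-13.5,0,-0.42],[4.07,-16.5,0,-0.554],[4.07,-16.5,0,-0.554]]])

```text
t: 1.1
tool_pos: [0.4727, -0.2953, 0.2282]
orientation: [-3.137, 0.063, 0.001]
force: [-0.5, 0.4, -0.0]
opening: 0.0603
```

```bash
python3 -c "
from h import *
go((.4705,-.2985,.130),-2.8)"
```

```text
t 1.10 tcp [ 0.4727 -0.2953  0.2282] yaw -2.31 zaxis [-6.0e-04  3.6e-03 -1.0e+00] open 0.0603 F [-0.5  0.4 -0. ] q6 -0.61
  -> shift cm [-0.19  0.37  9.82] turn 0.0086
```

>>> play_rows(increments=[[[-0.19,0.35,1,0.009],[-0.19,0.35,3,0.009],[-0.19,0.35,5,0.009],[-0.19,0.35,5,0.009],[-0.19,0.35,5,0.009]]])

```text
t: 1.6
tool_pos: [0.4693, -0.2991, 0.1775]
orientation: [-3.136, 0.081, 0.004]
force: [-0.6, -0.7, 0.4]
opening: 0.0598
```

```bash
python3 -c "
from h import *
go((.4705,-.2985,.130),-2.8)"
```

```text
t 1.60 tcp [ 0.4693 -0.2991  0.1775] yaw -2.97 zaxis [-0.0022  0.0046 -1.    ] open 0.0598 F [-0.6 -0.7  0.4] q6 -0.61
  -> shift cm [ 0.12 -0.05  4.75] turn -0.003
```

>>> play_rows(increments=[[[0.12,-0.03,1.5,-0.003],[0.12,-0.03,3.2,-0.003],[0.12,-0.03,4.7,-0.003],[0.12,-0.03,4.7,-0.003],[0.12,-0.03,4.7,-0.003]]])

```text
t: 2.1
tool_pos: [0.4703, -0.2986, 0.1303]
orientation: [-3.136, 0.077, 0.004]
force: [0.0, 0.1, 0.1]
opening: 0.0599
```

>>> play_rows(increments=[[[0,0,0,0],[0,0,0,0],[0,0,0,0],[0,0,0,0],[0,0,0,0]]], jaw=0, squeeze=25)

```text
t: 2.6
tool_pos: [0.4704, -0.2987, 0.1305]
orientation: [-3.136, 0.077, 0.004]
force: [-0.8, 0.0, -0.5]
opening: 0.0244
```

```bash
python3 -c "
from h import *
go((.4705,-.2985,.130),-2.8)"
```

```text
t 2.60 tcp [ 0.4704 -0.2987  0.1305] yaw -2.81 zaxis [-0.0024  0.0048 -1.    ] open 0.0244 F [-0.8  0.  -0.5] q6 -0.61
  -> shift cm [ 0.01 -0.02  0.05] turn -0.0002
```

>>> play_rows(increments=[[[0,0,0,0],[0,0,0,0],[0,0,-0.3,0],[0,0,-1,0],[0,0,-2,0]]])

```text
t: 3.1
tool_pos: [0.4701, -0.2986, 0.1507]
orientation: [-3.135, 0.077, 0.005]
force: [-0.0, 0.3, -1.2]
opening: 0.02
```

>>> play_rows(increments=[[[0,0,-2,0],[0,0,-5,0],[0,0,-9,0],[0,0,-13,0],[0,0,-15,0]]])

```text
t: 3.6
tool_pos: [0.4717, -0.3001, 0.3065]
orientation: [-3.139, 0.077, -0.003]
force: [0.5, -0.9, -0.3]
opening: 0.0195
```

```bash
python3 - <<'E'
from h import *
from plant import *
p,d=read_camera("scene");cv2.imwrite("pics/s1.png",p)
go((.49,.269,.300),-.75)
E
```

```text
t 3.65 tcp [ 0.4723 -0.3006  0.3091] yaw -2.81 zaxis [ 4.8e-03 -8.0e-04 -1.0e+00] open 0.0198 F [-1.1 -0.1  2.4] q6 -0.61
  -> shift cm [ -1.03 -56.98   0.87] turn -0.0359
```

View pics/s1.png

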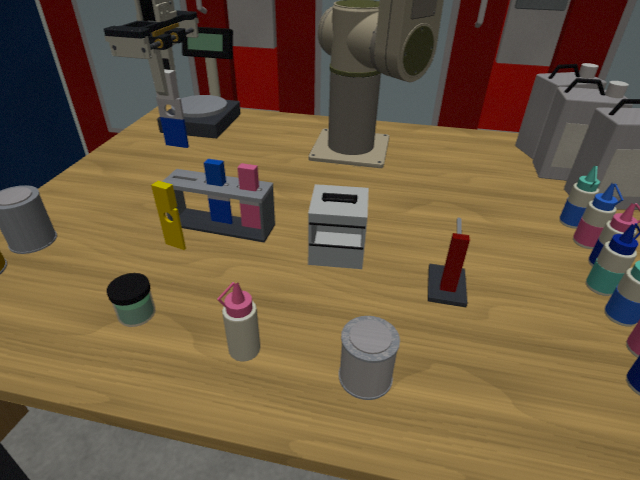

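>>> play_rows(increments=[[[0,-3,0,0],[0,-7,0,0],[-0.3,-12,0,0],[-0.4,-17,0,0],[-0.5,-21,0,0]]])

```text
t: 4.15
tool_pos: [0.4771, -0.0883, 0.3087]
orientation: [3.14, -0.077, 0.008]
force: [0.7, -0.2, -0.5]
opening: 0.0199
```

>>> play_rows(increments=[[[0,-4.5,0,0],[0,-9,0,0],[-0.3,-13.5,0,0],[-0.4,-18,0,0],[-0.5,-21,0,0]]])

```text
t: 4.65
tool_pos: [0.4817, 0.1244, 0.3085]
orientation: [-3.14, 0.074, -0.008]
force: [-0.4, 0.1, -0.8]
opening: 0.02
```

```bash
python3 - <<'E'
from h import *
go((.485,.269,.300),-.75)
E
```

```text
t 4.65 tcp [0.4817 0.1244 0.3085] yaw -2.70 zaxis [ 4.9e-03  2.0e-04 -1.0e+00] open 0.0200 F [-0.4  0.1 -0.8] q6 0.20
  -> shift cm [ -0.35 -14.46   0.86] turn -0.034
```

>>> play_rows(increments=[[[-0.1,-4.5,0,-0.01],[-0.2,-9,0,-0.02],[-0.3,-13,0,-0.034],[-0.35,-14.5,0,-0.034],[-0.35,-14.5,0,-0.034]]])

```text
t: 5.15
tool_pos: [0.4844, 0.271, 0.3079]
orientation: [3.142, -0.016, 0.006]
force: [0.6, -1.0, -1.0]
opening: 0.0198
```

>>> play_rows(increments=[[[0,0,0,0],[0,0,0,0],[0,0,0,0]]])

```text
t: 5.45
tool_pos: [0.4847, 0.2698, 0.308]
orientation: [3.141, -0.019, 0.006]
force: [-0.1, 0.0, -1.3]
opening: 0.0198
```

```bash
python3 - <<'E'
from h import *
from plant import *
p,d=read_camera("scene");cv2.imwrite("pics/s2.png",p);np.save("pics/s2c.npy",p);np.save("pics/s2d.npy",d)
q,e=read_camera("top");cv2.imwrite("pics/t2.png",q);np.save("pics/t2c.npy",q);np.save("pics/t2d.npy",e)
go((.485,.269,.300),-.75)
c=lambda im,a,b,w,h:cv2.resize(im[b:b+h,a:a+w],(400,400*h//w),interpolation=cv2.INTER_NEAREST)
cv2.imwrite("pics/c2.png",np.hstack([c(p,370,100,120,180),c(q,130,240,120,180)]))
E
```

```text
t 5.55 tcp [0.4847 0.2701 0.3081] yaw -0.67 zaxis [ 4.2e-03 -1.0e-04 -1.0e+00] open 0.0196 F [ 0.   0.8 -0.4] q6 0.43
  -> shift cm [0.03 0.11 0.81] turn 0.0013
```

View pics/c2.png

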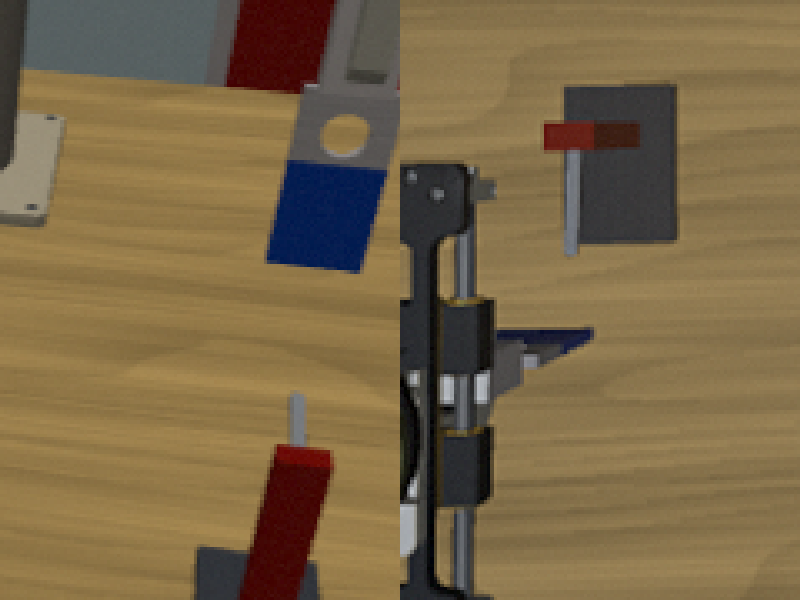

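```bash
python3 - <<'E'
from h import *
p=np.load("pics/s2c.npy");d=np.load("pics/s2d.npy")
hsv=cv2.cvtColor(p,cv2.COLOR_BGR2HSV)
v0,u0=122,455;sub=hsv[v0:165,u0:492]
m=(sub[...,1]>90)&(sub[...,0]<30);m=m.astype(np.uint8)
# hole = wood coloured comp inside
n,l,s,c=cv2.connectedComponentsWithStats(m)
print(s,c+[u0,v0])
for i in range(1,n):
    if 50<s[i,4]<300:
        uv=c[i]+[u0,v0]
        for x in(.482,.488):
            e,dd=ray("scene",uv); print("hole",e+dd*((x-e[0])/dd[:,0])[:,None])
b=(hsv[...,0]>110)&(hsv[...,0]<130)&(hsv[...,1]>150);b[:, :440]=0;b[:140]=0;b[190:]=0;b[:,495:]=0
pts,_=cloud("scene",d,b);print("patch",len(pts),np.median(pts,0),pts.min(0),pts.max(0))
k=pts;print(np.linalg.lstsq(np.c_[k[:,1:],np.ones(len(k))],k[:,0],rcond=None)[0])
E
```

```text
[[   0    0   37   43 1182]
 [   0    0   10   26  111]
 [  34    0    3    6   12]
 [  28   11    9   32  156]
 [  11   12   15   12  130]] [[472.27241963 143.43485618]
 [457.33333333 130.73873874]
 [490.41666667 124.41666667]
 [488.51923077 152.80769231]
 [472.76153846 139.46153846]]
hole [[0.482      0.24169233 0.27663021]]
hole [[0.488      0.24095551 0.27899824]]
hole [[0.482      0.30100441 0.24217797]]
hole [[0.488      0.29979089 0.24482289]]
hole [[0.482      0.26996296 0.26364849]]
hole [[0.488      0.26899893 0.26612085]]
patch 426 [0.48694414 0.27011408 0.22092254] [0.48283659 0.24515042 0.18946789] [0.49175913 0.29382853 0.2481858 ]
[ 0.01169861 -0.00201529  0.48429361]
```

>>> play_rows(increments=[[[0,0.05,3,0],[0,0.05,7,0],[0,0.05,11,0],[0,0.05,14,0],[0,0.05,14,0]]])

```text
t: 6.05
tool_pos: [0.4822, 0.2675, 0.1628]
orientation: [3.138, -0.02, -0.006]
force: [-0.3, 0.6, -1.2]
opening: 0.0198
```

>>> play_rows(increments=[[[0,0,0,0],[0,0,0,0],[0,0,0,0]]])

```text
t: 6.35
tool_pos: [0.4835, 0.268, 0.1651]
orientation: [3.139, -0.02, -0.001]
force: [0.0, 0.8, -0.2]
opening: 0.0199
```

```bash
python3 - <<'E'
from h import *
from plant import *
p,d=read_camera("scene")
q,e=read_camera("top")
go((.552,.2693,.168),-.75)
c=lambda im,a,b,w,h:cv2.resize(im[b:b+h,a:a+w],(400,400*h//w),interpolation=cv2.INTER_NEAREST)
cv2.imwrite("pics/c3.png",np.hstack([c(p,400,140,100,120),c(q,130,250,100,120)]))
E
```

```text
t 6.45 tcp [0.4832 0.268  0.1647] yaw -0.73 zaxis [-0.0014 -0.0026 -1.    ] open 0.0201 F [ 0.4 -0.3 -0.6] q6 0.43
  -> shift cm [ 6.87 -0.22 -0.34] turn 0.0004
```

View pics/c3.png

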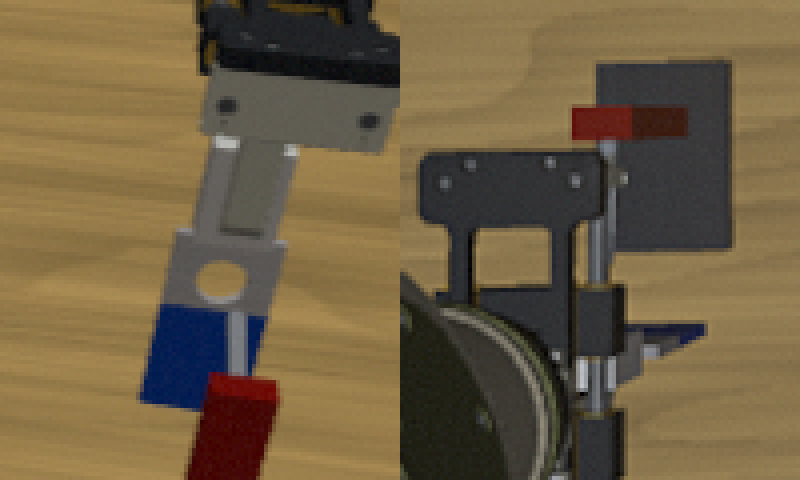

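```bash
python3 - <<'E'
from h import *
for uv,x in (((455.2,210.4),.4835),((459.2,218.5),.5215)):
    e,dd=ray("scene",uv); print(e+dd*((x-e[0])/dd[:,0])[:,None])
E
```

```text
[[0.4835     0.26902231 0.11966241]]
[[0.5215     0.27323722 0.1265743 ]]
```

>>> play_rows(increments=[[[0,-0.25,-0.4,0],[0,-0.25,-0.4,0],[0.5,-0.25,-0.4,0],[1,-0.25,-0.4,0],[1.5,-0.25,-0.4,0]]])

```text
t: 6.95
tool_pos: [0.4987, 0.2703, 0.1685]
orientation: [3.139, -0.02, -0.002]
force: [0.2, 0.1, -0.1]
opening: 0.0201
```

```bash
python3 - <<'E'
from h import *
from plant import *
p,d=read_camera("scene")
go((.552,.270,.169),-.75)
c=lambda im,a,b,w,h:cv2.resize(im[b:b+h,a:a+w],(600,600*h//w),interpolation=cv2.INTER_NEAREST)
cv2.imwrite("pics/c4.png",c(p,420,170,80,80))
E
```

```text
t 7.00 tcp [0.4993 0.2701 0.1685] yaw -0.75 zaxis [-0.001  -0.0027 -1.    ] open 0.0197 F [-0.3 -0.  -0.6] q6 0.42
  -> shift cm [ 5.27 -0.06 -0.05] turn 0.0001
```

View pics/c4.png

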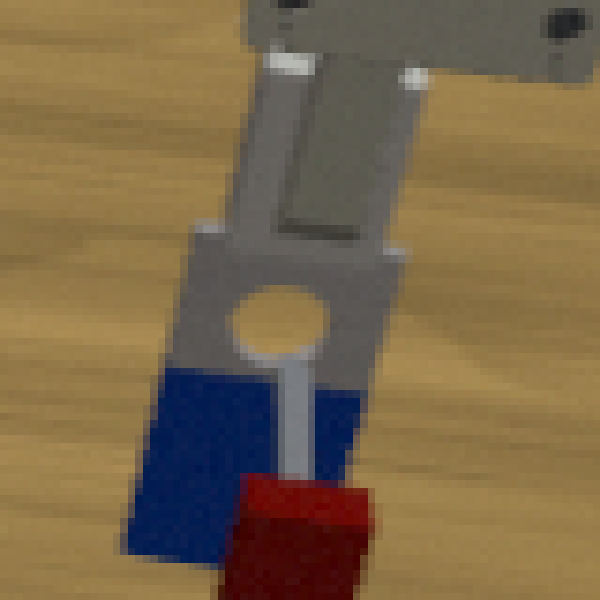

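>>> play_rows(increments=[[[0.7,0,0,0],[1.4,0,0,0],[2.1,0,0,0],[2.8,0,0,0],[3.2,0,0,0]]])

```text
t: 7.5
tool_pos: [0.5321, 0.2696, 0.1684]
orientation: [3.139, -0.021, -0.001]
force: [0.0, 0.4, -1.2]
opening: 0.02
```

```bash
python3 - <<'E'
from h import *
from plant import *
p,d=read_camera("scene")
go((.552,.270,.169),-.75)
c=lambda im,a,b,w,h:cv2.resize(im[b:b+h,a:a+w],(600,600*h//w),interpolation=cv2.INTER_NEAREST)
cv2.imwrite("pics/c5.png",c(p,420,170,80,80))
E
```

```text
t 7.55 tcp [0.5323 0.2695 0.1684] yaw -0.77 zaxis [-8.0e-04 -2.8e-03 -1.0e+00] open 0.0200 F [-0.5  0.1 -1. ] q6 0.40
  -> shift cm [ 1.96 -0.07 -0.06] turn -0.0004
```

View pics/c5.png

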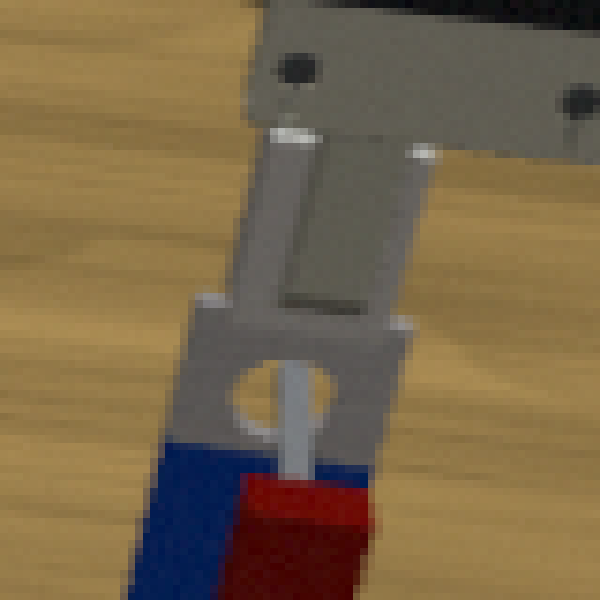

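>>> play_rows(increments=[[[0.6,-0.1,0,0],[1.2,-0.1,0,0],[1.7,-0.1,0,0],[1.7,-0.1,0.3,0],[1.7,-0.1,0.6,0]]])

```text
t: 8.05
tool_pos: [0.5494, 0.2703, 0.1621]
orientation: [3.139, -0.021, -0.001]
force: [0.1, 0.4, -1.1]
opening: 0.02
```

>>> play_rows(increments=[[[0,0,0.2,0],[0,0,0.2,0],[0,0,0.2,0]]])

```text
t: 8.35
tool_pos: [0.5492, 0.2703, 0.16]
orientation: [3.139, -0.021, -0.002]
force: [0.0, -0.7, -1.2]
opening: 0.02
```

```bash
python3 - <<'E'
from h import *
from plant import *
p,d=read_camera("scene")
go((.552,.270,.159),-.75)
c=lambda im,a,b,w,h:cv2.resize(im[b:b+h,a:a+w],(600,600*h//w),interpolation=cv2.INTER_NEAREST)
cv2.imwrite("pics/c6.png",c(p,420,170,80,80))
E
```

```text
t 8.40 tcp [0.5493 0.2703 0.1602] yaw -0.77 zaxis [-9.0e-04 -2.7e-03 -1.0e+00] open 0.0197 F [-0.5  0.3 -1.1] q6 0.39
  -> shift cm [0.27 0.03 0.12] turn -0.0003
```

View pics/c6.png

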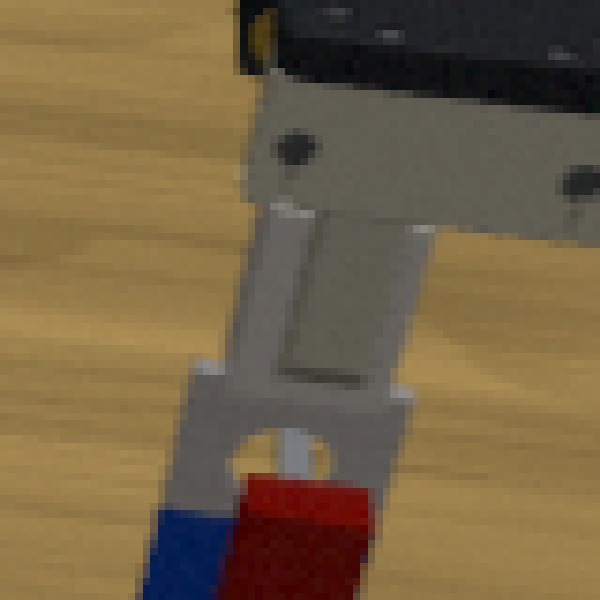

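>>> play_rows(increments=[[[0,0,0.1,0],[0,0,0.1,0],[0,0,0.2,0],[0,0,0.2,0]]])

```text
t: 8.8
tool_pos: [0.5495, 0.2704, 0.1589]
orientation: [3.139, -0.021, -0.0]
force: [-1.3, -0.2, 4.0]
opening: 0.02
```

```bash
python3 - <<'E'
from h import *
go((.552,.270,.159),-.75)
E
```

```text
t 8.80 tcp [0.5495 0.2704 0.1589] yaw -0.77 zaxis [-2.0e-04 -2.4e-03 -1.0e+00] open 0.0200 F [-1.3 -0.2  4. ] q6 0.39
  -> shift cm [ 0.25  0.04 -0.01] turn -0.0003
```

>>> play_rows(increments=[[[0,0,-0.05,0],[0,0,-0.05,0],[0,0,-0.05,0],[0,0,-0.05,0],[0,0,-0.05,0]]], jaw=4)

```text
t: 9.3
tool_pos: [0.5494, 0.2704, 0.1592]
orientation: [3.139, -0.021, -0.001]
force: [0.5, 0.1, 0.7]
opening: 0.04
```

```bash
python3 - <<'E'
from h import *
from plant import *
p,d=read_camera("scene")
go((.552,.270,.30),-.75)
c=lambda im,a,b,w,h:cv2.resize(im[b:b+h,a:a+w],(600,600*h//w),interpolation=cv2.INTER_NEAREST)
cv2.imwrite("pics/c7.png",c(p,420,170,80,80))
E
```

```text
t 9.35 tcp [0.5494 0.2704 0.1592] yaw -0.77 zaxis [-4.0e-04 -2.5e-03 -1.0e+00] open 0.0398 F [ 0.9 -1.   0.2] q6 0.39
  -> shift cm [  0.25   0.07 -14.08] turn -0.0003
```

View pics/c7.png

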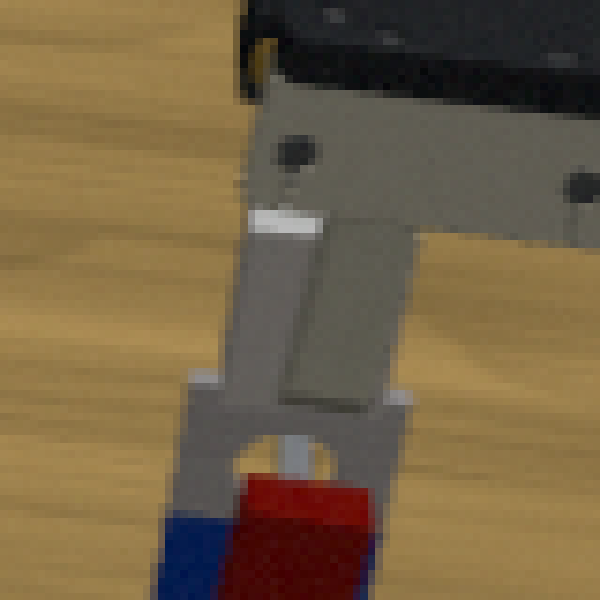

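Released and hanging. I'll raise straight up and check.

>>> play_rows(increments=[[[0,0,-0.5,0],[0,0,-2,0],[0,0,-4,0],[0,0,-6,0],[0,0,-8,0]]])

```text
t: 9.85
tool_pos: [0.5497, 0.2707, 0.2417]
orientation: [3.14, -0.021, 0.001]
force: [0.5, 0.4, 0.1]
opening: 0.04
```

>>> play_rows(increments=[[[0,4,-2,0],[0,8,-3,0],[-0.5,12.5,-3,0],[-1,17,-3,0],[-1.5,21,-3,0]]])

```text
t: 10.35
tool_pos: [0.5318, 0.0591, 0.274]
orientation: [3.139, -0.021, 0.005]
force: [0.9, 0.0, -0.5]
opening: 0.0399
```

```bash
python3 - <<'E'
from h import *
from plant import *
p,d=read_camera("scene");q,e=read_camera("top")
go((.4745,-.2242,.25),-2.8)
c=lambda im,a,b,w,h:cv2.resize(im[b:b+h,a:a+w],(400,400*h//w),interpolation=cv2.INTER_NEAREST)
cv2.imwrite("pics/c8.png",np.hstack([c(p,410,150,80,100),c(q,150,240,80,100)]))
Q,uv=cloud("top",e,np.ones(e.shape,bool));m=(uv[:,0]>160)&(uv[:,0]<225)&(uv[:,1]>255)&(uv[:,1]<330)&(Q[:,2]>.15)&(Q[:,2]<.2)
print("ref top",rect(Q[m][:,:2]),np.median(Q[m],0))
E
```

```text
t 10.45 tcp [0.5318 0.0567 0.274 ] yaw -1.04 zaxis [ 0.003  -0.0036 -1.    ] open 0.0401 F [-0.2 -0.1  0.7] q6 0.03
  -> shift cm [-5.23 28.18  2.48] turn 0.0308
ref top (array([554.1, 265.4]), array([37. , 20.6]), 85.62) [0.55384107 0.26202793 0.18769263]
```

View pics/c8.png

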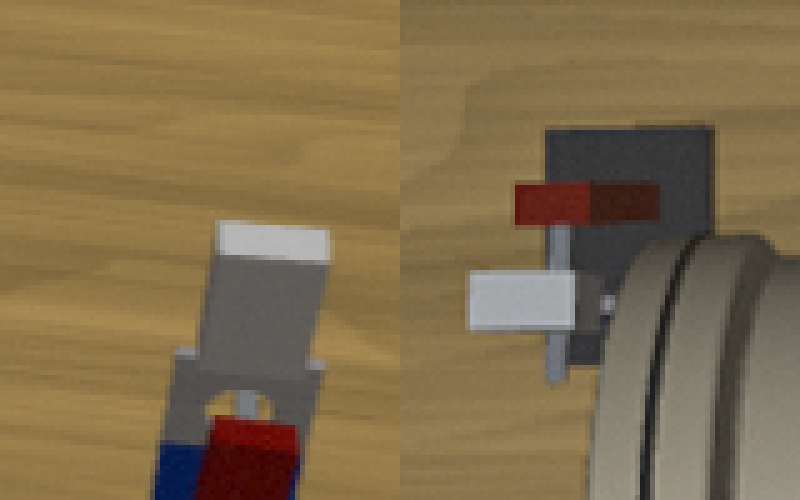

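The reference hangs on the peg, with its handle at (225,299) in the top view and its top at x .554, z .188. Next is the blue sample: blue handle in the rack, full-size, middle slot. The already enlarged crop confirmed it.

>>> play_rows(increments=[[[-1,4.5,0,0.01],[-2,9,0,0.02],[-3,13.5,0,0.03],[-4,18,0,0.03],[-5,22.5,0,0.03]]], jaw=6)

```text
t: 10.95
tool_pos: [0.4778, -0.1683, 0.2761]
orientation: [3.137, -0.074, 0.008]
force: [1.0, -0.2, -0.9]
opening: 0.0594
```

```bash
python3 - <<'E'
from h import *
go((.4745,-.2242,.25),-2.8)
E
```

```text
t 10.95 tcp [ 0.4778 -0.1683  0.2761] yaw -2.71 zaxis [ 0.005 -0.004 -1.   ] open 0.0594 F [ 1.  -0.2 -0.9] q6 -0.39
  -> shift cm [-0.08  5.59  2.64] turn 0.0016
```

>>> play_rows(increments=[[[-0.1,3,0,0],[-0.1,5.6,1,0],[-0.1,5.6,4,0],[-0.1,5.6,7,0],[-0.1,5.6,7,0]]])

```text
t: 11.45
tool_pos: [0.4728, -0.2229, 0.2028]
orientation: [3.14, -0.074, -0.001]
force: [-1.0, 0.5, -0.0]
opening: 0.06
```

>>> play_rows(increments=[[[0,0,0,0],[0,0,0,0]]])

```text
t: 11.65
tool_pos: [0.4737, -0.2227, 0.2047]
orientation: [3.14, -0.073, 0.002]
force: [0.2, 0.3, 0.1]
opening: 0.06
```

```bash
python3 - <<'E'
from h import *
go((.4745,-.2242,.130),-2.8)
E
```

```text
t 11.65 tcp [ 0.4737 -0.2227  0.2047] yaw -2.67 zaxis [ 0.0012 -0.0012 -1.    ] open 0.0600 F [0.2 0.3 0.1] q6 -0.49
  -> shift cm [0.08 0.13 7.47] turn 0.0023
```

>>> play_rows(increments=[[[0.08,0.13,2,0.002],[0.08,0.13,4.5,0.002],[0.08,0.13,6.5,0.002],[0.08,0.13,7.4,0.002],[0.08,0.13,7.4,0.002]]])

```text
t: 12.15
tool_pos: [0.4745, -0.2238, 0.1307]
orientation: [3.14, -0.076, 0.001]
force: [-0.1, -0.5, 1.2]
opening: 0.0599
```

>>> play_rows(increments=[[[0,0,0,0],[0,0,0,0],[0,0,0,0],[0,0,0,0],[0,0,0,0]]], jaw=0, squeeze=25)

```text
t: 12.65
tool_pos: [0.4747, -0.224, 0.1311]
orientation: [3.14, -0.076, 0.002]
force: [0.4, 0.4, -0.0]
opening: 0.0246
```

>>> play_rows(increments=[[[0,0,0,0],[0,0,0,0],[0,0,-0.3,0],[0,0,-1,0],[0,0,-2,0]]])

```text
t: 13.15
tool_pos: [0.4743, -0.2238, 0.1513]
orientation: [3.14, -0.076, 0.0]
force: [0.1, 0.4, -0.6]
opening: 0.02
```

```bash
python3 - <<'E'
from h import *
go((.4745,-.2242,.30),-2.8)
E
```

```text
t 13.15 tcp [ 0.4743 -0.2238  0.1513] yaw -2.77 zaxis [ 2.e-04 -6.e-04 -1.e+00] open 0.0200 F [ 0.1  0.4 -0.6] q6 -0.49
  -> shift cm [  0.02   0.05 -14.87] turn 0.0006
```

>>> play_rows(increments=[[[0,0,-2,0],[0,0,-5,0],[0,0,-9,0],[0,0,-13,0],[0,0,-15.5,0]]])

```text
t: 13.65
tool_pos: [0.4751, -0.2241, 0.3113]
orientation: [3.138, -0.076, 0.007]
force: [1.1, 0.2, -1.4]
opening: 0.0199
```

>>> play_rows(increments=[[[0,-3,0,-0.02],[0.5,-7,0,-0.05],[1,-11,0,-0.08],[1.5,-15,0,-0.1],[2,-19,0,-0.12]]])

```text
t: 14.15
tool_pos: [0.5043, -0.0338, 0.3121]
orientation: [3.136, 0.113, 0.01]
force: [1.5, 0.8, -1.1]
opening: 0.0197
```

```bash
python3 - <<'E'
from h import *
go((.506,.0455,.30),5.7)
E
```

```text
t 14.15 tcp [ 0.5043 -0.0338  0.3121] yaw 4.14 zaxis [ 0.0062 -0.0034 -1.    ] open 0.0197 F [ 1.5  0.8 -1.1] q6 -0.24
  -> shift cm [ 0.73 -7.9   1.18] turn -0.0272
```

>>> play_rows(increments=[[[0.3,-3,0,-0.01],[0.6,-6,0.5,-0.02],[0.73,-7.9,1.5,-0.027],[0.73,-7.9,2.2,-0.027],[0.73,-7.9,2.2,-0.027]]])

```text
t: 14.65
tool_pos: [0.5055, 0.0455, 0.2893]
orientation: [3.134, 0.157, 0.008]
force: [-1.0, -0.4, -1.2]
opening: 0.0197
```

>>> play_rows(increments=[[[0,0,0,0],[0,0,0,0],[0,0,0,0]]])

```text
t: 14.95
tool_pos: [0.5058, 0.0447, 0.2899]
orientation: [3.133, 0.155, 0.009]
force: [-0.9, -0.1, -1.1]
opening: 0.0199
```

```bash
python3 - <<'E'
from h import *
from plant import *
go((.506,.0455,.285),5.7)
p,d=read_camera("scene");q,e=read_camera("top")
np.savez("pics/k9.npz",p=p,d=d,q=q,e=e)
c=lambda im,a,b,w,h:cv2.resize(im[b:b+h,a:a+w],(400,400*h//w),interpolation=cv2.INTER_NEAREST)
cv2.imwrite("pics/c9.png",np.hstack([c(p,290,80,120,160),c(q,240,240,120,160)]))
E
```

```text
t 14.95 tcp [0.5058 0.0447 0.2899] yaw 5.67 zaxis [ 0.0058 -0.004  -1.    ] open 0.0199 F [-0.9 -0.1 -1.1] q6 -0.11
  -> shift cm [ 0.03 -0.08  0.49] turn -0.0005
```

View pics/c9.png

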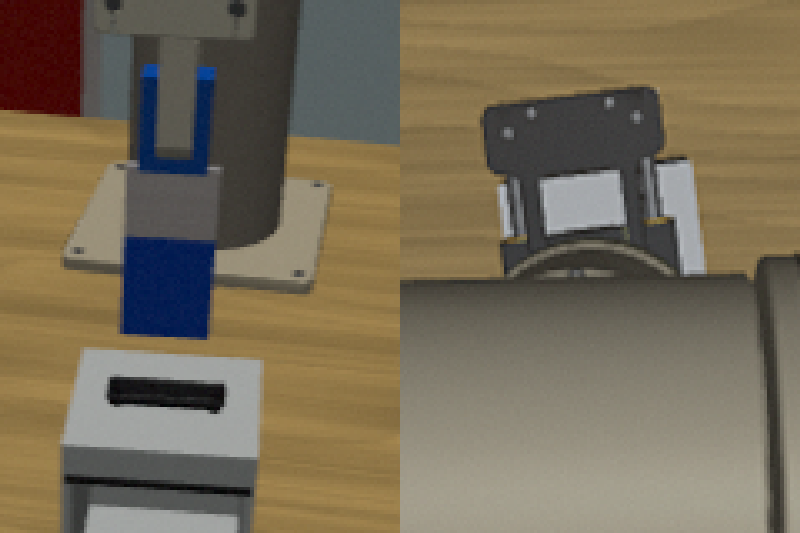

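```bash
python3 - <<'E'
from h import *
k=np.load("pics/k9.npz");p=k["p"];d=k["d"]
hsv=cv2.cvtColor(p,cv2.COLOR_BGR2HSV)
b=(hsv[...,0]>105)&(hsv[...,0]<135)&(hsv[...,1]>130);b[:152]=0;b[190:]=0;b[:,:315]=0;b[:,365:]=0
# plane through blade front face: normal at yaw 5.67, x offset 3mm
th=np.radians(5.67);n=np.array([np.cos(th),np.sin(th),0.0058]);
c0=np.array([.5058,.0447,.2899])+np.array([.0058,-.004,-1])*.09; p0=c0+n*.003
v,u=np.nonzero(b);e,dd=ray("scene",np.c_[u,v]);w=e+dd*(((p0-e)@n)/(dd@n))[:,None]
s=(w-c0)@np.array([-np.sin(th),np.cos(th),0]);zz=w[:,2]
print("patch rel y",np.min(s),np.max(s),"z",zz.min(),zz.max(),"rect",rect(np.c_[s,zz]))
pts,_=cloud("scene",d,cv2.erode(b.astype(np.uint8),np.ones((3,3)))>0);print("depth n-offset of front face",np.median((pts-c0)@n), np.median(pts,0))
# collar in scene
g=cv2.cvtColor(p,cv2.COLOR_BGR2GRAY);m=np.zeros(g.shape,bool);m[188:208,318:362]=g[188:208,318:362]<70
v,u=np.nonzero(m)
for z in(.125,.133):
    w=onz("scene",np.c_[u,v],z);print("collar",z,len(u),rect(w[:,:2]))
# same on initial picture & box roof via scene depth
Q,uv=cloud("scene",d,np.ones(d.shape,bool));mm=(Q[:,2]>.121)&(Q[:,2]<.129)&(abs(Q[:,0]-.5)<.1)&(abs(Q[:,1]-.045)<.08)
print("roof scene",rect(Q[mm][:,:2]),mm.sum(),np.median(Q[mm][:,2]))
E
```

```text
patch rel y -0.02283511628975144 0.025123145962138722 z 0.17043565449225717 0.22943636488247326 rect (array([  1.6, 199.7]), array([47.6, 58.1]), 1.65)
depth n-offset of front face 0.001808913955162154 [0.5081157  0.04570817 0.20029126]
collar 0.125 273 (array([497.4,  46.1]), array([31.5, 67. ]), 5.73)
collar 0.133 273 (array([510.5,  48. ]), array([31. , 65.8]), 5.73)
roof scene (array([504.9,  46.7]), array([114.8, 110.1]), 5.92) 1605 0.125457764865692
```

>>> play_rows(increments=[[[0,-0.1,0.7,0],[0,-0.1,1.4,0],[0,-0.1,2.2,0],[0,-0.1,2.7,0],[0,-0.1,2.7,0]]])

```text
t: 15.55
tool_pos: [0.505, 0.0459, 0.2612]
orientation: [3.134, 0.156, 0.005]
force: [0.0, -0.4, -0.7]
opening: 0.02
```

>>> play_rows(increments=[[[0,0,0,0],[0,0,0,0],[0,0,0,0]]])

```text
t: 15.85
tool_pos: [0.5052, 0.0459, 0.2615]
orientation: [3.134, 0.156, 0.006]
force: [0.0, 0.0, -1.0]
opening: 0.02
```

```bash
python3 - <<'E'
from h import *
from plant import *
go((.5055,.0457,.1685),5.7)
p,d=read_camera("scene")
cv2.imwrite("pics/c10.png",cv2.resize(p[130:210,305:375],(700,800),interpolation=cv2.INTER_NEAREST)[200:])
E
```

```text
t 15.85 tcp [0.5052 0.0459 0.2615] yaw 5.70 zaxis [ 0.0038 -0.0039 -1.    ] open 0.0200 F [ 0.  0. -1.] q6 -0.11
  -> shift cm [-0.01 -0.02  9.3 ] turn -0.0001
```

View pics/c10.png

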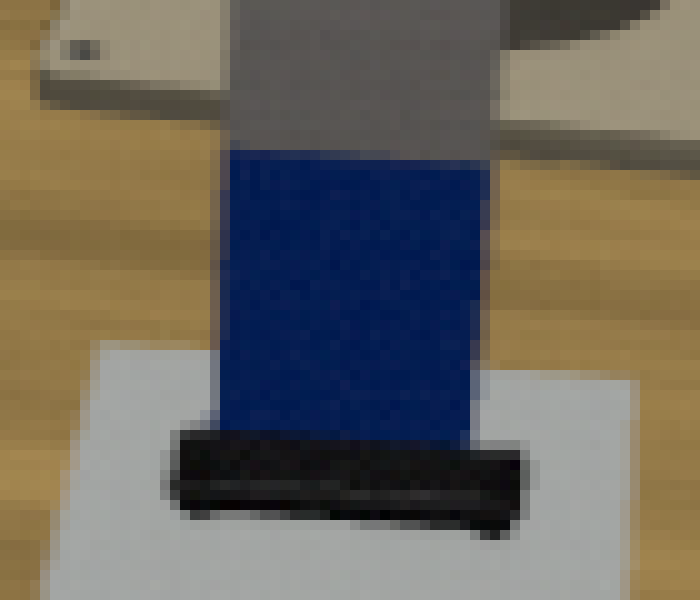

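>>> play_rows(increments=[[[0,-0.1,0,0],[0,-0.1,0.5,0],[0,-0.1,1,0],[0,-0.1,1.4,0],[0,-0.1,1.4,0]]])

```text
t: 16.4
tool_pos: [0.5047, 0.0468, 0.2464]
orientation: [3.134, 0.156, 0.003]
force: [0.8, -0.3, -0.7]
opening: 0.0201
```

```bash
python3 - <<'E'
from h import *
from plant import *
p,d=read_camera("scene")
go((.5055,.0467,.1685),5.7)
print(read_state()["wrist_torque"])
cv2.imwrite("pics/c11.png",cv2.resize(p[130:210,305:375],(700,800),interpolation=cv2.INTER_NEAREST)[200:])
E
```

```text
t 16.45 tcp [0.5048 0.0468 0.2468] yaw 5.70 zaxis [ 0.0026 -0.0039 -1.    ] open 0.0198 F [-0.3 -0.3 -0.3] q6 -0.11
  -> shift cm [ 0.05 -0.01  7.83] turn -0.0001
[-0.05894112 -0.13290683 -0.03581609]
```

View pics/c11.png

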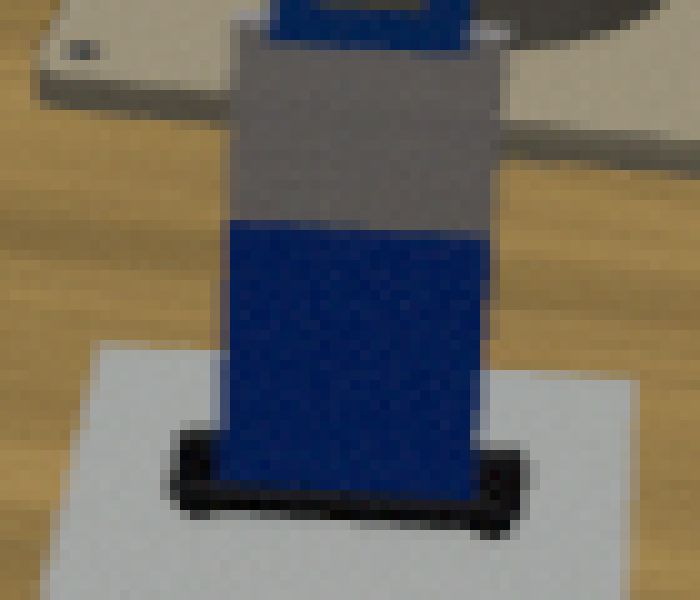

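>>> play_rows(increments=[[[0.06,0,0.2,0],[0.06,0,0.4,0],[0.06,0,0.6,0],[0.06,0,0.8,0]]])

```text
t: 16.85
tool_pos: [0.5055, 0.0468, 0.2387]
orientation: [3.134, 0.156, 0.004]
force: [1.0, -0.5, -1.0]
opening: 0.0196
```

```bash
python3 - <<'E'
from h import *
from plant import *
go((.5055,.0467,.1685),5.7)
print(read_state()["wrist_torque"])
E
```

```text
t 16.85 tcp [0.5055 0.0468 0.2387] yaw 5.70 zaxis [ 0.0027 -0.0039 -1.    ] open 0.0196 F [ 1.  -0.5 -1. ] q6 -0.11
  -> shift cm [-0.01 -0.01  7.02] turn -0.0001
[ 0.00529539 -0.10743204 -0.02798249]
```

>>> play_rows(increments=[[[0,0,0.4,0],[0,0,0.8,0],[0,0,1.2,0],[0,0,1.6,0],[0,0,2.0,0]]])

```text
t: 17.35
tool_pos: [0.5054, 0.0468, 0.2182]
orientation: [3.134, 0.156, 0.004]
force: [1.2, -0.5, -0.2]
opening: 0.0201
```

```bash
python3 - <<'E'
from h import *
from plant import *
go((.5055,.0467,.1685),5.7)
print(read_state()["wrist_torque"])
E
```

```text
t 17.35 tcp [0.5054 0.0468 0.2182] yaw 5.69 zaxis [ 0.0025 -0.0039 -1.    ] open 0.0201 F [ 1.2 -0.5 -0.2] q6 -0.11
  -> shift cm [-0.01 -0.01  4.97] turn -0.0001
[-0.02838309 -0.10264973  0.05020176]
```

>>> play_rows(increments=[[[0.03,0,0.5,0],[0.03,0,1.2,0],[0.03,0,2,0],[0.03,0,2.8,0],[0.03,0,3.5,0]]])

```text
t: 17.85
tool_pos: [0.5056, 0.0466, 0.1822]
orientation: [3.134, 0.156, 0.003]
force: [-0.5, -0.1, -0.6]
opening: 0.0197
```

>>> play_rows(increments=[[[0,0,0.5,0],[0,0,1,0],[0,0,1.3,0],[0,0,1.45,0],[0,0,1.45,0]]])

```text
t: 18.35
tool_pos: [0.5056, 0.0466, 0.1677]
orientation: [3.134, 0.156, 0.002]
force: [0.3, 0.3, -1.0]
opening: 0.0198
```

>>> play_rows(increments=[[[0,0,0,0],[0,0,0,0],[0,0,0,0]]])

```text
t: 18.65
tool_pos: [0.5058, 0.0466, 0.168]
orientation: [3.134, 0.156, 0.003]
force: [-1.0, -0.7, -0.4]
opening: 0.0197
```

```bash
python3 - <<'E'
from h import *
from plant import *
for i in range(4):
    s=read_state();print(np.round(s["force"],1),np.round(s["wrist_torque"],2))
    p,d=read_camera("scene")
q,e=read_camera("top")
np.savez("pics/k12.npz",p=p,d=d,q=q,e=e)
go((.5055,.0467,.1685),5.7)
c=lambda im,a,b,w,h:cv2.resize(im[b:b+h,a:a+w],(400,400*h//w),interpolation=cv2.INTER_NEAREST)
cv2.imwrite("pics/c12.png",np.hstack([c(p,295,140,90,130),c(p,400,160,90,130)]))
E
```

```text
[-1.  -0.7 -0.4] [-0.05 -0.07  0.02]
[-0.  -0.1 -0.6] [-0.06 -0.11 -0.05]
[-0.7 -0.4 -0.6] [-0.07 -0.08  0.02]
[ 0.  -0.5 -1. ] [-0.01 -0.09  0.03]
t 18.90 tcp [0.5056 0.0466 0.1677] yaw 5.70 zaxis [ 0.0019 -0.0039 -1.    ] open 0.0196 F [-0.2  0.5 -1.2] q6 -0.11
  -> shift cm [-0.01 -0.01 -0.08] turn -0.0001
```

View pics/c12.png

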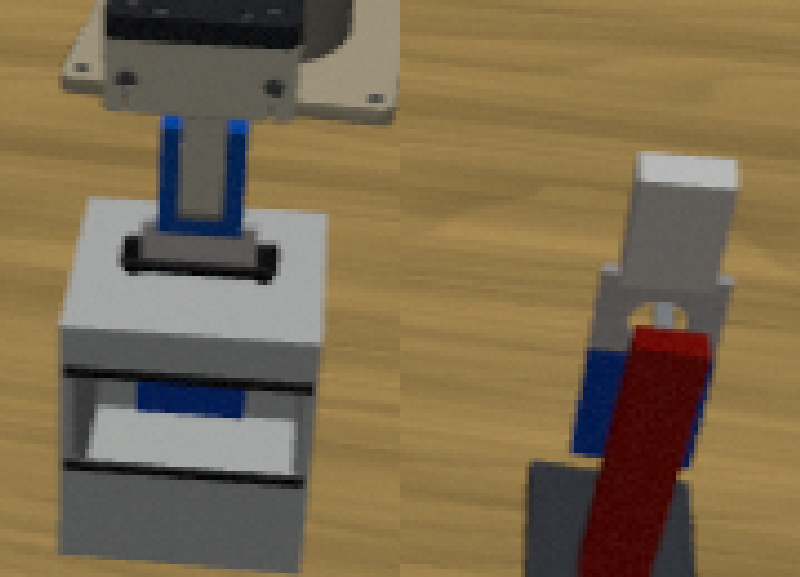

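```bash
python3 - <<'E'
from h import *
from plant import *
k=np.load("pics/k12.npz");p=k["p"]
hsv=cv2.cvtColor(p,cv2.COLOR_BGR2HSV)
b=(hsv[...,0]>105)&(hsv[...,0]<135)&(hsv[...,1]>130)
th=np.radians(5.7);n=np.array([np.cos(th),np.sin(th),0]);c0=np.array([.5058,.0463,.1])
def pl(u,v,off):
    e,dd=ray("scene",(u,v));return (e+dd*(((c0+n*off-e)@n)/(dd@n))[:,None])[0]
for u in range(328,349,3):
    col=np.nonzero(b[220:245,u])[0]+220
    print(u,col.min(),col.max(),"bottom z %.4f"%pl(u,col.max()+.5,.003)[2])
for u in (333,334,346,347):
    col=np.nonzero(b[160:205,u])[0]+160
    print(u,col.min(),col.max(),"shoulder z %.4f"%pl(u,col.max()+.5,.010)[2],"handle top(front edge?) %.4f"%pl(u,col.min()-.5,.010)[2])
r=np.nonzero(b[229,320:356])[0]+320;print("edges y",pl(r.min()-.5,229,.003),pl(r.max()+.5,229,.003))
p2=pl(0,0,0)
E
```

```text
328 226 232 bottom z 0.0474
331 226 232 bottom z 0.0479
334 226 232 bottom z 0.0485
337 226 232 bottom z 0.0491
340 227 232 bottom z 0.0496
343 227 233 bottom z 0.0477
346 227 233 bottom z 0.0483
333 166 191 shoulder z 0.1491 handle top(front edge?) 0.2037
334 166 191 shoulder z 0.1492 handle top(front edge?) 0.2038
346 167 192 shoulder z 0.1488 handle top(front edge?) 0.2033
347 167 192 shoulder z 0.1489 handle top(front edge?) 0.2034
edges y [0.51109111 0.02349537 0.05567199] [0.50624922 0.0720049  0.06012662]
```

```bash
python3 - <<'E'
from plant import *
s=read_state();print(s["t"],abs(s["dq"]).max(),s["opening"])
print(close_job())
E
```

```text
18.9 0.0011628864159763657 0.01964560386851948
the job is handed in; nothing more can be done
None
```

The reference plaque hangs by its hole on the peg, let go, and the sample plaque is held through the slot at the window. The job was handed in at t = 18.9 s, and no verdict was reported.

**Reference:** After I let go, the top view put its handle at x = 0.554, about 2 mm from the peg's middle (x = 0.552). Its y could not be measured cleanly because part of the arm was in the way. The last scene picture still shows the peg through the hole.

**Sample:**
- **Height:** The blade's lower end measured 47–50 mm above the table (48 wanted) and the shoulder 149 mm (148 wanted), so the patch is within about 1–2 mm of the window's centre.
- **Pose:** The tool was tilted about 0.004 rad. Its turn matched the slot to within about 0.1 degrees.
- **Force and grip:** The force readings were about 1 N, which is the plaque's own weight plus noise, so it is not pressing on the slot. It was still, and the grip was set to 25 N.

**Disagreements between the cameras:** The two views differed by about 1–2 mm sideways for the slot and up to 4 mm for the peg's tip. I used the positions of the parts relative to each other in one view, and neither fit jammed.

I kept clear of the pink plaque, bottle, tin, jar and yellow look-alike. I did not measure their positions again at the end.

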